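# Sift the small baking weights into their box

### The arm

A 7-joint arm with a two-finger parallel gripper is mounted at the origin on the work surface. World frame = base frame: x ahead of the robot, y to its left, z up, the work surface at z = 0. Lengths are in m, angles in rad, forces in N, time in s.
With the tool pointing down it reaches from about 0.425 to 0.875 m from the base axis. Payload 4.7 kg.
Tool frame: the origin (TCP) lies midway between the tips of the shut fingers; the grasp point (between the pads) lies 19 mm behind it; z points along the fingers, y is the line along which they close (so a half turn about z gives the same grasp; the last joint's range is limited). The gripper opens to 87 mm and grips with 3 to 60 N. Pads are 19 mm wide; open, the fingers measure 117 mm over their backs; the gripper's body (75 mm by 190 mm) begins 51 mm behind the grasp point.
Start: joints at [-1.199, 0.321, -0.07, 1.45, 0.023, 1.371, -0.057], TCP at [0.228, 0.609, 0.223] pointing down, gripper open.
Joint ranges: [-2.86, 2.86], [-0.3, 2.09], [-1.38, 1.24], [0.06, 2.45], [-1.56, 4.7], [0.09, 2.05], [-2.69, 2.69]. Speed limits (rad/s): [2.57, 2.57, 3.14, 3.14, 3.14, 3.14, 3.14].

### API

Orientations are given as a unit quaternion [x, y, z, w].
In Python, from workcell import arm gives the robot as it stands.
- The arm moves only by the shell command python3 inch.py 'ROWS' [FORCE]. ROWS is rows parted by semicolons, their numbers by spaces, 1 to 20 of them, each of 7 numbers: dx, dy, dz in m, then a rotation vector rx, ry, rz in rad, then the finger opening in m; each row is the pose to reach, as a shift and turn from the pose commanded when the command began, along the tool's axes at that moment; what a row does not reach only later rows make up. A row lasts 1/12 s, in which the tool goes at most 0.0417 m and 0.125 rad, less where a joint would pass 70% of its speed; a pose out of reach is approached as far as the arm can. The fingers move at their own pace and stop on an object; FORCE is the grip in N (left out, the last holds). Time passes only in rows, so rows that do not move let the fingers close. It prints the time, the measured TCP pose, the force, the opening and the grip force at its end.
- arm.get_state(): the state, without advancing time (a new reading comes with each control period).
- arm.read_camera(name): name is "scene" or "top"; returns the picture (400x640x3 uint8, blue, green, red); there is no depth.
- arm.get_calibration(name): a dict with "mtx" (3x3 intrinsics, pixels), "rvec" (rotation vector, rad) and "tvec" (3), from world to camera coordinates, as OpenCV has them. Camera axes: x right, y down, z forward; pixel columns grow to the right and rows downward; lengths in m; the calibration is good to about 2 mm. A picture is of the moment at which its call begins. get_calibration takes no time and is no camera call.
- arm.job_done(): hands the job in; it is judged then, once.
The state is a dict: "clock": time; "joints": joint angles; "qvel": joint speeds; "effort": joint torques, N m; "position": TCP position; "ee_rot": TCP orientation; "wrist_force": force on the tool from outside, world axes, zero at the start; "ft_torque": the same for the moment, N m; "opening": finger opening in m; "grasp_force": force on a finger pad.
Only numpy, scipy, OpenCV 4.12 (cv2) and the standard library are available. Lean on these libraries where they do the work, as an engineer would, in place of code of your own. Each camera call takes 0.05 s, during which the arm holds its last target. There are 200 camera calls.

### The job

Slide the storage box's green cover fully open, then, as the sieve's handle is tucked under the low shelf, draw the sieve out by its red lug and stand it on the blue cutting board with all its weights still in it. Now take the sieve by its black handle, hold it over the open compartment and shake it side to side until all four small metal weights have dropped into the box and only the three terracotta balls are left in it; keep the sieve level all the time. Stand the sieve with its balls back on the board, let go of it, slide the cover fully shut, and leave the bottles, jars and tins where they are.

Things in the scene. Friction and masses are not known exactly. Their poses are not given: they have to be found in the camera images.
- sieve: Sizes in mm. Rectangular steel sieve, open on top, about 350 g with its contents. Basket 92 (x) by 118 (y) by 40 high, walls 3 thick. Origin: centre of its underside (which rests on the surface); z up, handle towards its +y, lug towards its -y. Small weights lie still in it when it is moved level at under 2 m/s2, and slip at over 3.5 m/s2 (friction about 0.3).
- sieve_floor (a point): Centre of the sieve's floor, 10 above the underside. A solid strip 28 wide (x -14 to 14) runs along sieve y; the small weights lie on it. On each side of it (|x| 14 to 38, y -51 to 51) is a row of four openings about 24 by 24, with thin wires between. A small weight shaken about 14 sideways (sieve x) off the strip drops through.
- sieve_handle: The sieve's black bar handle, fixed to it: 14 wide (sieve x), 16 high, from y = 59 to y = 175 in the sieve's frame, its mid-height 32 above the sieve's underside. This entry has the same origin and axes as the sieve. At the start the handle lies under the low shelf.
- handle_grip (a point): Point to grip on the handle, from above, closing along the sieve's x: 100 from the sieve's origin along its +y, 32 above its underside.
- lug_grip (a point): Point to grip on the sieve's short red lug (12 wide along sieve x, 16 high, from y = -59 to -90 of the sieve): 77 from the sieve's origin along its -y, 32 above its underside.
- shelf: Low fixed aluminium shelf on four legs, plates stacked on it: 300 (x) by 220 (y), underside 85 above the table, top 97; plates reach 170. Origin: on the table under the middle of its front edge; it extends from there towards its +y. Legs, 16 thick, stand at x = -140 and 140; the sieve's handle lies between them and comes out towards the shelf's -y.
- board: Blue plastic cutting board, fixed: 240 (x) by 190 (y) by 12 thick. Origin: centre of its underside; top 12 above the table. A small tin and a spice jar stand within 30 of a line 95 from its centre towards -x (its robot edge); the rest is free.
- box: White plastic storage box, fixed. Origin: on the table under the centre of its open compartment. The compartment is 150 (x) by 136 (y) inside, walls 6 thick, rim 56 above the table. On its -y side a solid deck, also 56 high, runs from y = -74 to y = -214; the cover slides back onto it.
- cover (a joint): How far the green sliding cover of the box (160 by 146, 5 thick, top 62 above the table) is open, in m: 0 is fully shut, 0.136 fully open (a stop). It slides along the box's -y to open, stays where it is left, friction about 1.5 N.
- cover_grip (a point): Middle of the black grip bar on top of the cover: 60 long (box x), 12 thick (box y), from 62 to 92 above the table; this point is 86 above the table (fingertips then clear the cover), at the middle of the cover. Over the compartment's centre when the cover is shut; moves along the box's -y as it opens.
- steel0_center (a point): Centre of small weight 1 of 4: a brass-coloured metal disc 16 across, 8 high, 12 g, lying flat on the sieve's solid middle strip at the start.
- steel1_center (a point): Centre of small weight 2 of 4: a brass-coloured metal disc 16 across, 8 high, 12 g, lying flat on the sieve's solid middle strip at the start.
- steel2_center (a point): Centre of small weight 3 of 4: a brass-coloured metal disc 16 across, 8 high, 12 g, lying flat on the sieve's solid middle strip at the start.
- steel3_center (a point): Centre of small weight 4 of 4: a brass-coloured metal disc 16 across, 8 high, 12 g, lying flat on the sieve's solid middle strip at the start.
- ball0_center (a point): Centre of large weight 1 of 3: a terracotta ball 32 across, 35 g, sitting in an opening of the sieve, too large to pass through it.
- ball1_center (a point): Centre of large weight 2 of 3: a terracotta ball 32 across, 35 g, sitting in an opening of the sieve, too large to pass through it.
- ball2_center (a point): Centre of large weight 3 of 3: a terracotta ball 32 across, 35 g, sitting in an opening of the sieve, too large to pass through it.
- red_bottle: Red bottle, 52 across, 180 high. Bystander, loose. Origin: centre of its underside.
- amber_bottle: Amber bottle with a yellow cap, 52 across, 170 high. Bystander, loose. Origin: centre of its underside.
- tub: White tub with a green cap, 74 across, 120 high. Bystander, loose. Origin: centre of its underside.
- spice_jar: Small amber spice jar, 42 across, 75 high, standing on the cutting board. Bystander, loose. Origin: centre of its underside.
- shaker: Aluminium shaker, 44 across, 70 high. Bystander, loose. Origin: centre of its underside.
- tin: Small dark tin, 38 across, 60 high, standing on the cutting board. Bystander, loose. Origin: centre of its underside.

How it is judged:
By the outcome, as a careful person would: the job done as asked, in the order asked, and still so for the second after the job is handed in, with the robot touching nothing.
It also fails if it takes over 72 s, if anything falls off the work surface, if the arm or the gripper's body presses on something with over 40 N, if the wrist force passes 120 N, or if a joint passes its speed limit or range.

## Working session

There is one attempt and no reset: what is moved stays moved. The work goes in short steps, Python scripts to look and compute and a shell command to move; the robot and the scene stay as the last step left them, time stands still between calls to the robot, and variables do not carry over. Pictures are saved under pics/ and viewed, at most 10 in all, crops included, and the job is handed in when it is done.

```bash
ls; mkdir -p pics; python3 - <<'E'
from workcell import arm
import cv2
for n in("scene","top"):
    cv2.imwrite(f"pics/{n}0.png",arm.read_camera(n)); c=arm.get_calibration(n); print(n,c)
s=arm.get_state(); print(s)
E
```

```text
inch.py
pics
workcell.py
scene {'mtx': array([[504.68531969,   0.        , 324.23627014],
       [  0.        , 504.68531969, 201.24576432],
       [  0.        ,   0.        ,   1.        ]]), 'rvec': array([ 1.21271913,  2.3001006 , -1.00261307]), 'tvec': array([ 0.26160042, -0.31079679,  1.59124966])}
top {'mtx': array([[481.78881871,   0.        , 321.16712444],
       [  0.        , 481.78881871, 202.83353056],
       [  0.        ,   0.        ,   1.        ]]), 'rvec': array([ 2.15535888, -2.17800327,  0.1067117 ]), 'tvec': array([0.09854378, 0.57977271, 1.19431094])}
{'clock': 0.1, 'joints': array([-1.19890035,  0.32177541, -0.07008904,  1.45152452,  0.02264158,
        1.37078648, -0.05689293]), 'qvel': array([ 6.89051792e-04, -1.35800555e-03,  3.04491645e-04, -2.42202171e-03,
        5.68497410e-05, -4.98472872e-04,  4.94202228e-04]), 'effort': array([-4.55440040e-04, -4.92570305e+01, -4.05932581e-01, -3.13399351e+01,
       -6.41089864e-02,  3.94475902e-02,  5.42977375e-05]), 'position': array([0.22752593, 0.60836738, 0.22156799]), 'ee_rot': array([ 1.77922218e-01,  9.84044184e-01, -8.49061212e-04, -8.74608308e-05]), 'wrist_force': array([ 0.08526917, -1.15502813, -0.01195016]), 'ft_torque': array([0.00236656, 0.00759041, 0.02027361]), 'grasp_force': 0.0, 'opening': 0.08718415489297292}
```

View pics/top0.png

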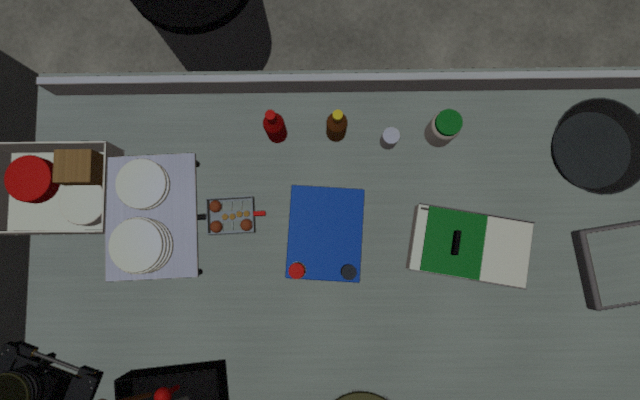

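View pics/scene0.png

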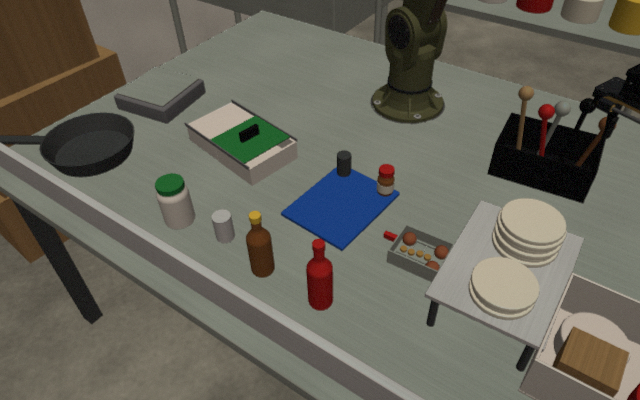

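The top view has the sieve at about (231,215) with its red lug at (259,213) and the shelf edge at column 197. The board is at (325,233), with the jar at (296,270) and the tin at (348,271). The box cover is at (455,243) with a black grip bar, and its deck is to the right (world -y). Now I'll measure these.

```bash
cat > h.py <<'E'
from workcell import arm
import cv2, numpy as np
from scipy.spatial.transform import Rotation as R
def cal(n):
    c=arm.get_calibration(n); return c["mtx"],cv2.Rodrigues(c["rvec"])[0],np.ravel(c["tvec"])
def w(n,uv,z):
    K,Rm,t=cal(n); C=-Rm.T@t; uv=np.atleast_2d(uv).astype(float)
    d=np.c_[uv,np.ones(len(uv))]@np.linalg.inv(K).T@Rm
    return C+d*((z-C[2])/d[:,2])[:,None]
def px(n,p):
    K,Rm,t=cal(n); q=(Rm@np.atleast_2d(p).T).T+t; q=q@K.T; return q[:,:2]/q[:,2:]
def mask(im,lo,hi,roi):
    m=cv2.inRange(cv2.cvtColor(im,cv2.COLOR_BGR2HSV),np.array(lo),np.array(hi)); k=np.zeros_like(m); x0,y0,x1,y1=roi; k[y0:y1,x0:x1]=m[y0:y1,x0:x1]; return k
def big(m):
    c=max(cv2.findContours(m,0,1)[0],key=cv2.contourArea); M=cv2.moments(m,True); return c,np.array([M['m10']/M['m00'],M['m01']/M['m00']])
def tool(dx,s=None):  # world shift -> tool axes
    s=s or arm.get_state(); return R.from_quat(s["ee_rot"]).inv().apply(dx)
E
python3 - <<'E'
from h import *
np.set_printoptions(precision=4,suppress=True)
im=cv2.imread("pics/top0.png")
def rect(m,z):
    c,_=big(m); p=w("top",c[:,0,:],z)[:,:2].astype(np.float32); r=cv2.minAreaRect(p*1000); return r
b=rect(mask(im,(100,120,40),(125,255,255),(270,170,380,300)),.012); print("board",b)
g=mask(im,(45,100,30),(85,255,255),(400,190,540,300)); print("cover",rect(g,.062))
k=mask(im,(0,0,0),(180,255,50),(440,222,475,265)); print("grip",rect(k,.09), w("top",big(k)[1],.088))
l=mask(im,(0,150,60),(8,255,255),(250,205,270,222)); print("lug",rect(l,.04),w("top",big(l)[1],.036))
hh=mask(im,(0,0,0),(180,255,45),(196,208,207,224)); print("hand",w("top",big(hh)[1],.038), cv2.countNonZero(hh))
cr=cv2.resize(im[190:245,190:270],None,fx=9,fy=9,interpolation=cv2.INTER_CUBIC); cv2.imwrite("pics/sv0.png",cr)
print("boxend",w("top",[[419,205],[534,221],[526,288],[408,270]],.056))
print("shelf",w("top",[[197,153],[197,278]],.097))
E
```

```text
board ((505.1644592285156, 84.17037963867188), (188.12977600097656, 238.04666137695312), 85.86692810058594)
cover ((476.8931579589844, -230.86082458496094), (143.61117553710938, 158.4267578125), 79.8817367553711)
grip ((476.81829833984375, -228.17184448242188), (17.16123390197754, 59.13057327270508), 79.63347625732422) [[ 0.4762 -0.2287  0.088 ]]
lug ((555.7134399414062, 250.39894104003906), (27.767431259155273, 10.09751033782959), 89.3940200805664) [[0.5557 0.25   0.036 ]]
hand [[0.5481 0.3964 0.038 ]] 40
boxend [[ 0.5701 -0.1505  0.056 ]
 [ 0.5273 -0.4333  0.056 ]
 [ 0.3641 -0.4048  0.056 ]
 [ 0.4104 -0.1186  0.056 ]]
shelf [[0.6988 0.3927 0.097 ]
 [0.3982 0.3879 0.097 ]]
```

View pics/sv0.png

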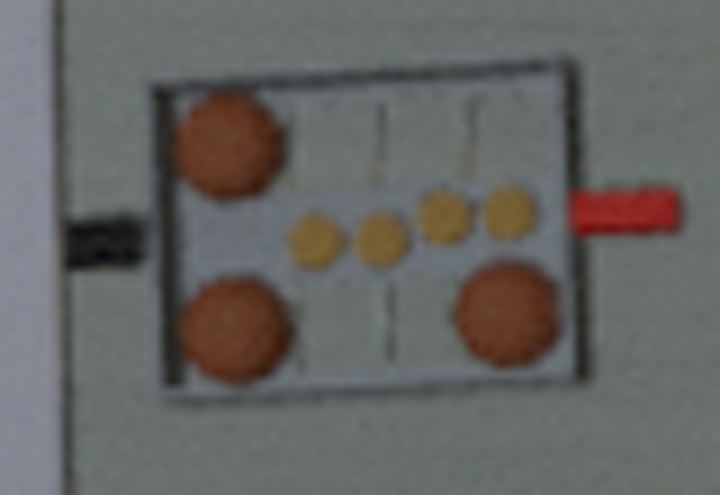

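```bash
A='-.363 -.194 0 0 0 -.18 .087'; python3 inch.py '-.363 -.194 0 0 0 -.18 .087;-.363 -.194 0 0 0 -.18 .087;-.363 -.194 0 0 0 -.18 .087;-.363 -.194 0 0 0 -.18 .087;-.363 -.194 0 0 0 -.18 .087;-.363 -.194 0 0 0 -.18 .087;-.363 -.194 0 0 0 -.18 .087;-.363 -.194 0 0 0 -.18 .087;-.526 -.697 0 0 0 -.18 .087;-.526 -.697 0 0 0 -.18 .087;-.526 -.697 0 0 0 -.18 .087;-.526 -.697 0 0 0 -.18 .087;-.526 -.697 0 0 0 -.18 .087;-.526 -.697 0 0 0 -.18 .087;-.526 -.697 0 0 0 -.18 .087;-.526 -.697 0 0 0 -.18 .087;-.526 -.697 0 0 0 -.18 .087;-.526 -.697 0 0 0 -.18 .087;-.526 -.697 0 0 0 -.18 .087;-.526 -.697 0 0 0 -.18 .087' 40
python3 - <<'E'
from h import *
np.set_printoptions(precision=4,suppress=True)
im=cv2.imread("pics/top0.png")
c=np.array([[150,83],[570,60],[585,380],[165,400]])/9+190-.5
r=w("top",c,.04); print(r, r.mean(0))
print("red",w("top",[277,138],0),"amb",w("top",[336,137],0),"shaker",w("top",[389,138],.03),"jar",w("top",[296,270],.087),"tin",w("top",[348,271],.072))
s=arm.get_state(); print(s["joints"],"to cover:",tool(np.array([.4765,-.228,.067])-s["position"]),R.from_quat(s["ee_rot"]).as_matrix())
E
```

```text
clock: 1.77
position: [0.4714, -0.1426, 0.2225]
ee_rot: [0.089, 0.996, 0.0, 0.0]
wrist_force: [1.3, 0.4, -0.1]
opening: 0.0873
grasp_force: 0.0
[[0.5933 0.3827 0.04  ]
 [0.5985 0.2648 0.04  ]
 [0.5087 0.2603 0.04  ]
 [0.5044 0.3773 0.04  ]] [0.5512 0.3213 0.04  ]
red [[0.7573 0.2075 0.    ]] amb [[0.7582 0.0516 0.    ]] shaker [[ 0.7467 -0.0839  0.03  ]] jar [[0.4143 0.154  0.087 ]] tin [[0.4101 0.0291 0.072 ]]
[-0.3577 -0.0377  0.5891  1.8494  0.0209  1.3233  1.6191] to cover: [-0.02   -0.0833  0.1555] [[-0.9843  0.1767  0.0004]
 [ 0.1767  0.9843  0.0006]
 [-0.0003  0.0007 -1.    ]]
```

```bash
python3 inch.py '-.02 -.041 .03 0 0 0 .08;-.02 -.083 .06 0 0 0 .08;-.02 -.083 .1 0 0 0 .06;-.02 -.083 .14 0 0 0 .06;-.02 -.083 .155 0 0 0 .05;-.02 -.083 .155 0 0 0 .05;-.02 -.083 .155 0 0 0 0;-.02 -.083 .155 0 0 0 0;-.02 -.083 .155 0 0 0 0;-.02 -.083 .155 0 0 0 0;-.02 -.083 .155 0 0 0 0' 30
python3 - <<'E'
from h import *
print(arm.get_state()["joints"])
E
```

```text
clock: 2.68
position: [0.4773, -0.2257, 0.0679]
ee_rot: [0.089, 0.996, 0.0, 0.0]
wrist_force: [0.0, 0.5, 0.1]
opening: 0.0282
grasp_force: 0.0
[-0.21701158  0.22905302  0.6787672   1.95172764 -0.1691075   1.01618146
  1.93195804]
```

```bash
python3 inch.py '0 0 0 0 0 0 0;0 0 0 0 0 0 0;0 0 0 0 0 0 0;0 0 0 0 0 0 0;0 -.02 0 0 0 0 0;0 -.05 0 0 0 0 0;0 -.08 0 0 0 0 0;0 -.1 0 0 0 0 0;0 -.112 0 0 0 0 0;0 -.118 0 0 0 0 0;0 -.122 0 0 0 0 0;0 -.122 0 0 0 0 0'; python3 - <<'E'
from h import *
im=arm.read_camera("top"); cv2.imwrite("pics/top1.png",im[150:350,380:600].repeat(3,0).repeat(3,1))
g=mask(im,(45,100,30),(85,255,255),(400,190,600,320)); print(cv2.minAreaRect((w("top",big(g)[0][:,0,:],.062)[:,:2]*1000).astype(np.float32)))
E
```

```text
clock: 3.68
position: [0.4565, -0.3418, 0.0679]
ee_rot: [0.088, 0.996, 0.004, -0.001]
wrist_force: [-2.6, 9.3, 10.1]
opening: 0.0116
grasp_force: 30.0
((457.2835998535156, -340.42144775390625), (144.5391387939453, 158.42469787597656), 79.82819366455078)
```

View pics/top1.png

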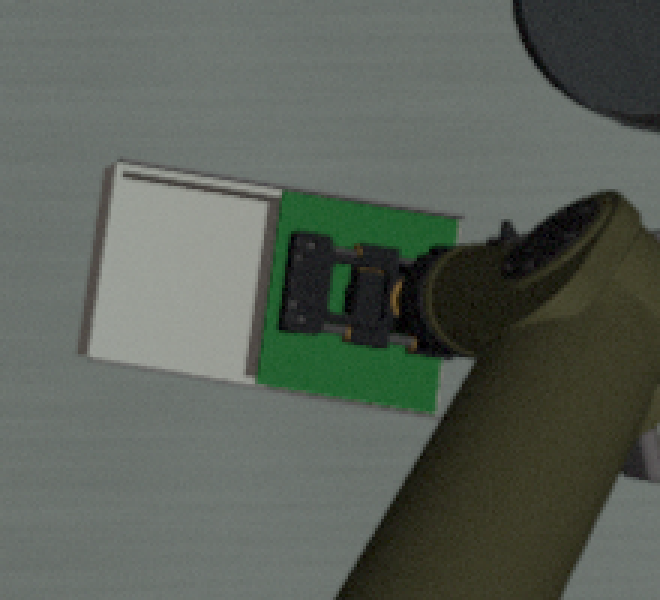

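The picture shows the compartment fully open, with the cover against its stop (9 N). I'll let go of it and move to above the lug.

```bash
python3 inch.py '0 0 0 0 0 0 .03;0 0 0 0 0 0 .06;0 0 0 0 0 0 .06;0 0 -.04 0 0 0 .06;.007 .03 -.08 0 0 .1 .06;.007 .6 -.12 0 0 .3 .05;.007 .6 -.12 0 0 .5 .05;.007 .6 -.12 0 0 .7 .05;.007 .6 -.12 0 0 .9 .05;.007 .6 -.12 0 0 1.1 .05;.007 .6 -.12 0 0 1.34 .05;.007 .6 -.12 0 0 1.34 .05;.007 .6 -.12 0 0 1.34 .05;.007 .6 -.12 0 0 1.34 .05;.007 .6 -.12 0 0 1.34 .05;.007 .6 -.12 0 0 1.34 .05;.007 .6 -.12 0 0 1.34 .05;.007 .6 -.12 0 0 1.34 .05;.007 .6 -.12 0 0 1.34 .05;.007 .6 -.12 0 0 1.34 .05'
python3 - <<'E'
from h import *
np.set_printoptions(precision=4,suppress=True)
s=arm.get_state(); print(s["joints"],"to lug:",tool(np.array([.5552,.2456,.013])-s["position"]),R.from_quat(s["ee_rot"]).as_matrix())
im=arm.read_camera("top")
g=mask(im,(45,100,30),(85,255,255),(400,190,600,320)); print(cv2.minAreaRect((w("top",big(g)[0][:,0,:],.062)[:,:2]*1000).astype(np.float32)))
E
```

```text
clock: 5.4
position: [0.5519, 0.2312, 0.1862]
ee_rot: [0.688, 0.726, 0.0, 0.0]
wrist_force: [0.0, -0.4, 0.6]
opening: 0.0499
grasp_force: 0.0
[-0.8055  0.2398  0.4279  1.6502 -0.1031  1.2738 -0.3054] to lug: [0.0142 0.004  0.1732] [[-0.0527  0.9986  0.0002]
 [ 0.9986  0.0527 -0.0001]
 [-0.0001  0.0002 -1.    ]]
((457.4622802734375, -340.5472412109375), (144.33709716796875, 158.82080078125), 79.82819366455078)
```

```bash
python3 inch.py '.007 .004 .04 0 0 0 .05;.0142 .004 .08 0 0 0 .045;.0142 .004 .12 0 0 0 .04;.0142 .004 .15 0 0 0 .035;.0142 .004 .168 0 0 0 .035;.0142 .004 .173 0 0 0 .035;.0142 .004 .173 0 0 0 .035;.0142 .004 .173 0 0 0 .01;.0142 .004 .173 0 0 0 0;.0142 .004 .173 0 0 0 0;.0142 .004 .173 0 0 0 0;.0142 .004 .173 0 0 0 0;.0142 .004 .173 0 0 0 0;.0142 .004 .173 0 0 0 0' 60
```

```text
clock: 6.62
position: [0.5561, 0.2443, 0.0145]
ee_rot: [0.688, 0.726, 0.001, 0.0]
wrist_force: [0.3, -0.8, 5.9]
opening: 0.0112
grasp_force: 60.0
```

```bash
python3 inch.py '0 0 -.003 0 0 0 0;0 0 -.008 0 0 0 0;0 0 -.014 0 0 0 0;0 0 -.019 0 0 0 0;0 0 -.022 0 0 0 0;0 0 -.022 0 0 0 0;0 0 -.022 0 0 0 0'; python3 - <<'E'
from h import *
im=arm.read_camera("scene"); cv2.imwrite("pics/sc1.png",cv2.resize(im[160:330,340:560],None,fx=3,fy=3,interpolation=cv2.INTER_CUBIC)); print(arm.get_state()["ft_torque"],arm.get_state()["ee_rot"])
E
```

```text
clock: 7.2
position: [0.5552, 0.2439, 0.0354]
ee_rot: [0.688, 0.726, 0.0, 0.0]
wrist_force: [0.4, 0.1, -3.6]
opening: 0.0117
grasp_force: 60.0
[-0.41214894 -0.00210408  0.01511308] [ 6.88088847e-01  7.25626436e-01 -1.13646966e-04 -4.60097028e-05]
```

View pics/sc1.png

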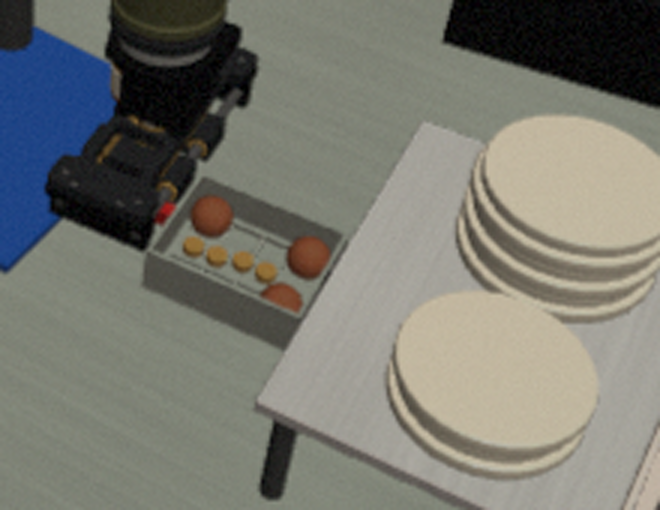

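The crop shows the sieve lifted clear, with all four discs and three balls inside. I'll check how level it is from the rim corners at left (150,255), bottom (300,312) and top (205,180).

```bash
python3 - <<'E'
from h import *
np.set_printoptions(precision=4,suppress=True)
s=arm.get_state(); p=s["position"]; y=.0527; ex=np.array([np.cos(y),np.sin(y),0]); ey=np.array([-np.sin(y),np.cos(y),0])
c=p+[0,0,.019-.032]+.077*ey
for t in(-.08,-.04,0,.04):
  pts=[c+sx*.046*ex+sy*.059*ey+np.array([0,0,.04+t*(sy*.059+.077)]) for sx,sy in((1,-1),(1,1),(-1,-1))]
  print(t,(px("scene",pts)-[340,160])*3)
E
```

```text
-0.08 [[141.3459 247.6531]
 [294.2565 322.5291]
 [196.409  169.391 ]]
-0.04 [[141.4153 246.9784]
 [295.3518 317.489 ]
 [196.4989 168.7156]]
0 [[141.4847 246.3031]
 [296.4551 312.4126]
 [196.5888 168.0397]]
0.04 [[141.5542 245.6271]
 [297.5663 307.2994]
 [196.6788 167.3631]]
```

```bash
python3 inch.py '-.004 0 0 0 0 0 0;-.013 0 0 0 0 0 0;-.027 -.001 0 0 0 0 0;-.046 -.002 0 0 0 0 0;-.068 -.003 -.001 0 0 0 0;-.092 -.004 -.003 0 0 0 0;-.116 -.006 -.006 0 0 0 0;-.14 -.007 -.009 0 0 0 0;-.162 -.008 -.012 0 0 0 0;-.182 -.009 -.013 0 0 0 0;-.199 -.01 -.013 0 0 0 0;-.213 -.011 -.013 0 0 0 0;-.223 -.012 -.013 0 0 0 0;-.23 -.012 -.013 0 0 0 0;-.235 -.0125 -.013 0 0 0 0;-.239 -.0125 -.013 0 0 0 0;-.239 -.0125 -.013 0 0 0 0;-.239 -.0125 -.013 0 0 0 0'
```

```text
clock: 8.75
position: [0.5553, 0.0051, 0.0481]
ee_rot: [0.688, 0.726, 0.0, -0.0]
wrist_force: [-0.4, -0.4, -2.5]
opening: 0.0115
grasp_force: 60.0
```

```bash
python3 inch.py '0 0 .003 0 0 0 0;0 0 .008 0 0 0 0;0 0 .013 0 0 0 0;0 0 .017 0 0 0 0;0 0 .0195 0 0 0 0;0 0 .021 0 0 0 0;0 0 .0225 0 0 0 0;0 0 .0225 0 0 0 0'; python3 - <<'E'
from h import *
im=arm.read_camera("scene"); cv2.imwrite("pics/sc2.png",cv2.resize(im[150:300,270:470],None,fx=4,fy=4,interpolation=cv2.INTER_CUBIC)); print(arm.get_state()["ft_torque"])
E
```

```text
clock: 9.42
position: [0.5556, 0.0046, 0.0265]
ee_rot: [0.688, 0.726, 0.0, -0.0]
wrist_force: [-1.5, 0.3, 2.1]
opening: 0.0116
grasp_force: 60.0
[-0.12144296  0.55061485  0.19838546]
```

View pics/sc2.png

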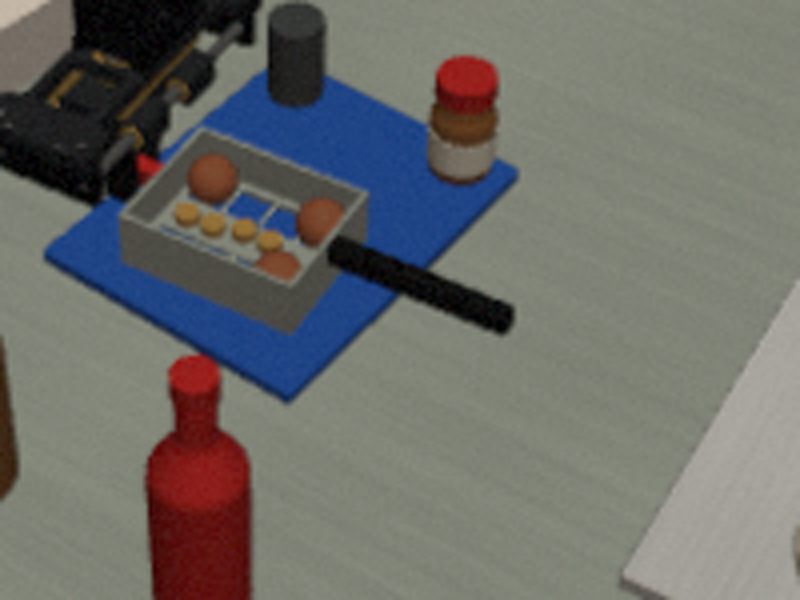

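The sieve stands on the board with all seven weights in it. The black handle is free, running from (335,250) to (510,315). Next I release the lug and regrip at the handle.

```bash
python3 inch.py '0 0 0 0 0 0 .02;0 0 0 0 0 0 .035;0 0 0 0 0 0 .045;0 0 -.03 0 0 0 .045;0 0 -.07 0 0 0 .045;.03 0 -.09 0 0 0 .045;.07 0 -.09 0 0 0 .045;.11 0 -.09 0 0 0 .045;.15 0 -.09 0 0 0 .045;.177 0 -.09 0 0 0 .045;.177 0 -.06 0 0 0 .045;.177 0 -.03 0 0 0 .045;.177 0 -.01 0 0 0 .045;.177 0 -.001 0 0 0 .045;.177 0 -.001 0 0 0 .045;.177 0 -.001 0 0 0 .045'; python3 - <<'E'
from h import *
im=arm.read_camera("scene"); cv2.imwrite("pics/sc3.png",cv2.resize(im[150:300,270:470],None,fx=4,fy=4,interpolation=cv2.INTER_CUBIC))
E
```

```text
clock: 10.8
position: [0.5464, 0.1812, 0.0271]
ee_rot: [0.688, 0.725, 0.0, 0.0]
wrist_force: [0.0, 0.1, 0.7]
opening: 0.0451
grasp_force: 0.0
```

View pics/sc3.png

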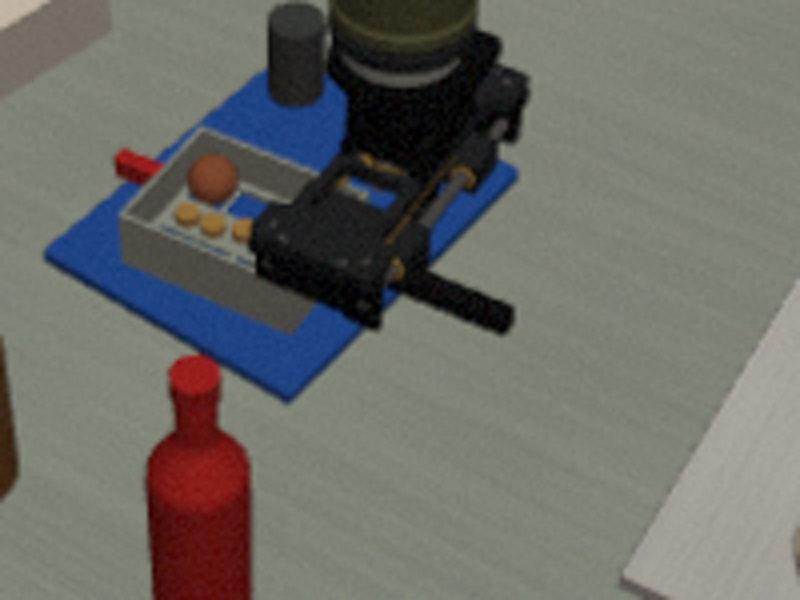

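The sieve has not shifted and the gripper straddles the handle. I'll close and lift.

```bash
python3 inch.py '0 0 0 0 0 0 0;0 0 0 0 0 0 0;0 0 0 0 0 0 0;0 0 0 0 0 0 0;0 0 0 0 0 0 0;0 0 0 0 0 0 0;0 0 0 0 0 0 0;0 0 -.002 0 0 0 0;0 0 -.006 0 0 0 0;0 0 -.012 0 0 0 0;0 0 -.02 0 0 0 0;0 0 -.03 0 0 0 0;0 0 -.04 0 0 0 0;0 0 -.05 0 0 0 0;0 0 -.058 0 0 0 0;0 0 -.064 0 0 0 0;0 0 -.068 0 0 0 0;0 0 -.07 0 0 0 0;0 0 -.07 0 0 0 0' 60; python3 - <<'E'
from h import *
np.set_printoptions(precision=4,suppress=True)
im=arm.read_camera("scene"); cv2.imwrite("pics/sc4.png",cv2.resize(im[150:300,270:470],None,fx=4,fy=4,interpolation=cv2.INTER_CUBIC))
s=arm.get_state(); p=s["position"];print(s["ft_torque"],s["joints"]); y=.0527; ex=np.array([np.cos(y),np.sin(y),0]); ey=np.array([-np.sin(y),np.cos(y),0])
c=p+[0,0,.019-.032-.001]-.1*ey
for t in(-.04,0,.04):
  pts=[c+sx*.046*ex+sy*.059*ey+np.array([0,0,.04+t*(sy*.059-.1)]) for sx,sy in((1,-1),(1,1),(-1,-1))]
  print(t,(px("scene",pts)-[270,150])*4)
# goal: TCP over box with sieve yaw -.177
yb=np.radians(79.83-90); e=np.array([-np.sin(yb),np.cos(yb),0]); g=np.array([.4812,-.2066,p[2]])+.1*e; print("goal",g,tool(g-p),"rz",-(yb-y))
E
```

```text
clock: 12.43
position: [0.5461, 0.1813, 0.0971]
ee_rot: [0.688, 0.726, 0.0, 0.0]
wrist_force: [-0.2, 0.5, -3.2]
opening: 0.0133
grasp_force: 60.0
[ 0.2533  0.0671 -0.0062] [-0.729   0.2691  0.4185  1.8056 -0.1221  1.0923 -0.2143]
-0.04 [[105.8042 112.1436]
 [286.4761 191.32  ]
 [192.9595  24.7127]]
0 [[106.4166 120.6646]
 [286.455  193.5287]
 [193.2254  33.1523]]
0.04 [[107.0242 129.1206]
 [286.4339 195.7328]
 [193.4894  41.5306]]
goal [ 0.4989 -0.1082  0.0966] [-0.2865 -0.0623 -0.    ] rz 0.23019998492782334
```

View pics/sc4.png

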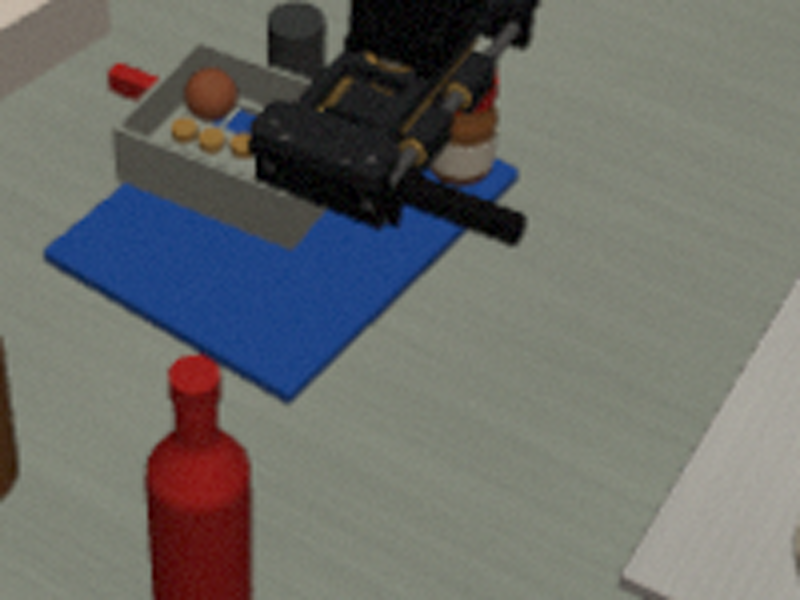

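The sieve is held level: rim corners at (115,130) and (200,45), which matches the level prediction with the same offset as before. I'll carry it to the box.

```bash
python3 inch.py '-.005 -.001 0 0 0 .004 0;-.015 -.003 0 0 0 .012 0;-.029 -.006 0 0 0 .023 0;-.049 -.011 0 0 0 .039 0;-.072 -.016 0 0 0 .058 0;-.098 -.021 0 0 0 .078 0;-.123 -.027 0 0 0 .099 0;-.149 -.032 0 0 0 .119 0;-.174 -.038 0 0 0 .14 0;-.197 -.043 0 0 0 .158 0;-.219 -.048 0 0 0 .176 0;-.238 -.052 0 0 0 .191 0;-.253 -.055 0 0 0 .203 0;-.266 -.058 0 0 0 .213 0;-.275 -.06 0 0 0 .22 0;-.281 -.061 0 0 0 .225 0;-.285 -.062 0 0 0 .228 0;-.2865 -.0623 0 0 0 .23 0;-.2865 -.0623 0 0 0 .23 0'; python3 - <<'E'
from h import *
np.set_printoptions(precision=4,suppress=True)
im=arm.read_camera("top"); cv2.imwrite("pics/top2.png",cv2.resize(im[180:310,370:550],None,fx=4,fy=4,interpolation=cv2.INTER_CUBIC))
s=arm.get_state(); print(s["joints"],s["ft_torque"])
E
```

```text
clock: 14.07
position: [0.4991, -0.1077, 0.0966]
ee_rot: [0.767, 0.642, 0.0, -0.0]
wrist_force: [0.0, 1.0, -2.6]
opening: 0.013
grasp_force: 60.0
[-0.4343  0.1406  0.6406  1.9647 -0.0963  1.0659  0.0724] [ 0.2225  0.0109 -0.0153]
```

View pics/top2.png

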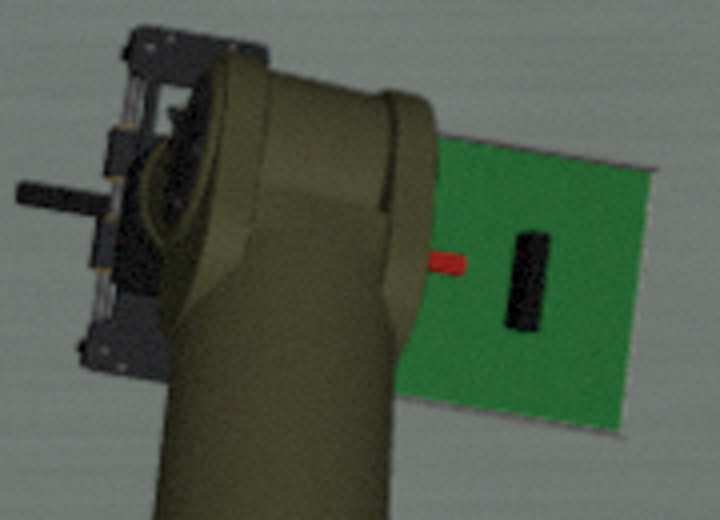

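The arm hides the sieve from the top camera. The lug at (447,263) points along the middle of the cover, so the sieve is aligned with the box. From here I count the discs numerically in the scene view. I'll lower 8 mm and start shaking.

```bash
cat > cnt.py <<'E'
from h import *
import sys
im=arm.read_camera("scene"); cv2.imwrite(f"pics/cnt{sys.argv[1]}.png",im)
s=arm.get_state(); p=s["position"]; M=R.from_quat(s["ee_rot"]).as_matrix(); ex=M[:,1]; ey=M[:,0]
o=p-.1*ey+np.array([0,0,-.014])
for nm,lo,hi,z in(("disc",(14,110,70),(28,255,255),.014),("ball",(3,110,50),(11,255,255),.022)):
    m=mask(im,lo,hi,(160,60,330,220)); n,_,st,ce=cv2.connectedComponentsWithStats(m)
    for i in range(1,n):
        if st[i,4]>=5:
            q=w("scene",ce[i],o[2]+z)[0]-o; print(nm,st[i,4],ce[i].round(1),"sieve xy mm",(1000*np.array([q@ex,q@ey])).round())
E
python3 inch.py '0 0 .003 0 0 0 0;0 0 .006 0 0 0 0;0 0 .008 0 0 0 0;0 0 .008 0 0 0 0'; python3 cnt.py a
python3 inch.py '0 .01 0 0 0 0 0;0 .02 0 0 0 0 0;0 0 0 0 0 0 0;0 -.02 0 0 0 0 0;0 0 0 0 0 0 0;0 .02 0 0 0 0 0;0 0 0 0 0 0 0;0 -.02 0 0 0 0 0;0 0 0 0 0 0 0;0 .02 0 0 0 0 0;0 0 0 0 0 0 0;0 -.02 0 0 0 0 0;0 0 0 0 0 0 0;0 0 0 0 0 0 0;0 0 0 0 0 0 0'; python3 cnt.py b
```

```text
clock: 14.45
position: [0.4984, -0.1077, 0.088]
ee_rot: [0.767, 0.642, -0.0, -0.0]
wrist_force: [-0.3, 0.4, -3.6]
opening: 0.0132
grasp_force: 60.0
disc 6 [270.  114.5] sieve xy mm [-86. -39.]
disc 42 [281.5 121.8] sieve xy mm [-85.  11.]
disc 27 [259.8 120.4] sieve xy mm [-48. -37.]
disc 100 [254.6 215.2] sieve xy mm [195. 238.]
clock: 15.75
position: [0.5008, -0.1086, 0.0894]
ee_rot: [0.767, 0.642, 0.0, 0.001]
wrist_force: [0.6, -0.7, -2.9]
opening: 0.0135
grasp_force: 60.0
disc 6 [269.2 114.2] sieve xy mm [-86. -40.]
disc 41 [280.  122.1] sieve xy mm [-82.  11.]
disc 26 [259.1 119.8] sieve xy mm [-50. -39.]
disc 5 [287.8 123.6] sieve xy mm [-92.  31.]
disc 8 [271.5 132.2] sieve xy mm [-35.  30.]
disc 18 [262.2 155.5] sieve xy mm [46. 88.]
disc 11 [257.  159.6] sieve xy mm [66. 91.]
disc 100 [254.6 215.2] sieve xy mm [194. 239.]
```

```bash
python3 - <<'E'
from h import *
a,b=[cv2.resize(cv2.imread(f"pics/cnt{k}.png")[85:195,190:300],None,fx=3.6,fy=5,interpolation=cv2.INTER_CUBIC) for k in"ab"]
cv2.imwrite("pics/ab.png",cv2.convertScaleAbs(np.hstack([a,b]),alpha=1.6))
E
```

```text
(no output)
```

View pics/ab.png

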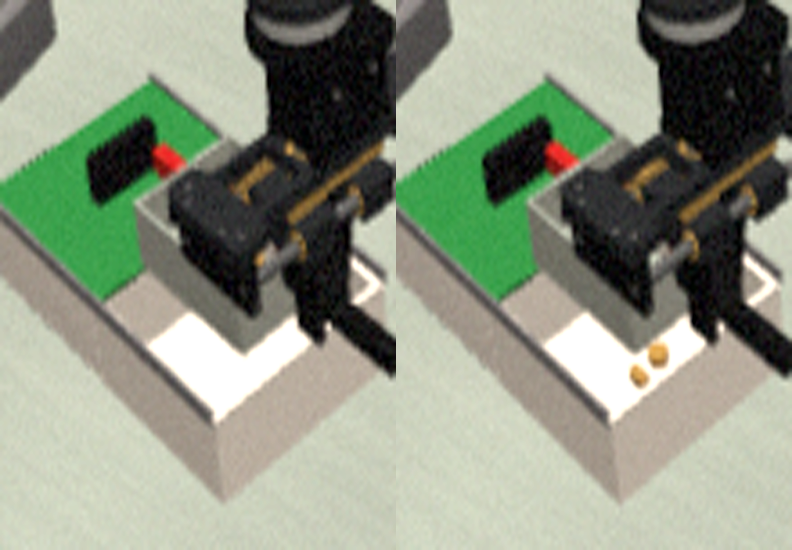

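The left half (before) shows an empty compartment. The right half (after) shows two brass discs on the box floor, near (640,375) and (657,353). I'll keep shaking.

```bash
python3 inch.py '0 .01 0 0 0 0 0;0 .022 0 0 0 0 0;0 0 0 0 0 0 0;0 -.022 0 0 0 0 0;0 0 0 0 0 0 0;0 .022 0 0 0 0 0;0 0 0 0 0 0 0;0 -.022 0 0 0 0 0;0 0 0 0 0 0 0;0 .022 0 0 0 0 0;0 0 0 0 0 0 0;0 -.022 0 0 0 0 0;0 0 0 0 0 0 0;0 .022 0 0 0 0 0;0 0 0 0 0 0 0;0 -.022 0 0 0 0 0;0 0 0 0 0 0 0;0 0 0 0 0 0 0'
python3 inch.py '0 .01 0 0 0 0 0;0 .022 0 0 0 0 0;0 0 0 0 0 0 0;0 -.022 0 0 0 0 0;0 0 0 0 0 0 0;0 .022 0 0 0 0 0;0 0 0 0 0 0 0;0 -.022 0 0 0 0 0;0 0 0 0 0 0 0;0 .022 0 0 0 0 0;0 0 0 0 0 0 0;0 -.022 0 0 0 0 0;0 0 0 0 0 0 0;0 .022 0 0 0 0 0;0 0 0 0 0 0 0;0 -.022 0 0 0 0 0;0 0 0 0 0 0 0;0 0 0 0 0 0 0'
python3 inch.py '0 0 -.004 0 0 0 0;0 0 -.012 0 0 0 0;0 0 -.022 0 0 0 0;0 0 -.034 0 0 0 0;0 0 -.046 0 0 0 0;0 0 -.058 0 0 0 0;0 0 -.068 0 0 0 0;0 0 -.076 0 0 0 0;0 0 -.08 0 0 0 0;0 0 -.08 0 0 0 0'; python3 cnt.py c
python3 - <<'E'
from h import *
print(arm.get_state()["ft_torque"])
im=arm.read_camera("top"); cv2.imwrite("pics/cd.png",im)
for n,i in(("top",im),("scene",cv2.imread("pics/cntc.png"))):
    roi=(400,190,560,300) if n=="top" else (185,85,310,200)
    m=mask(i,(12,90,70),(30,255,255),roi); k,_,st,ce=cv2.connectedComponentsWithStats(m)
    for j in range(1,k):
        if st[j,4]>3:
            q=w(n,ce[j],.008)[0]-[.4812,-.2066,0]; a=np.radians(-10.17); print(n,st[j,4],ce[j].round(1),"box xy",round(1000*(q[0]*np.cos(a)+q[1]*np.sin(a))),round(1000*(-q[0]*np.sin(a)+q[1]*np.cos(a))))
E
```

```text
clock: 17.3
position: [0.5008, -0.1081, 0.0887]
ee_rot: [0.767, 0.642, 0.001, 0.001]
wrist_force: [0.9, -0.1, -2.4]
opening: 0.0134
grasp_force: 60.0
clock: 18.8
position: [0.501, -0.1082, 0.089]
ee_rot: [0.767, 0.642, 0.001, 0.001]
wrist_force: [1.5, -0.9, -1.6]
opening: 0.0134
grasp_force: 60.0
clock: 19.63
position: [0.4995, -0.1082, 0.1698]
ee_rot: [0.767, 0.642, 0.001, 0.0]
wrist_force: [0.4, 0.0, -3.1]
opening: 0.0134
grasp_force: 60.0
disc 54 [279.3  91.2] sieve xy mm [-101.   -6.]
disc 28 [256.5  89.5] sieve xy mm [-65. -57.]
disc 7 [269.  102.3] sieve xy mm [-47.  15.]
disc 36 [256.4 148.8] sieve xy mm [100. 143.]
disc 18 [262.2 155.5] sieve xy mm [107. 172.]
disc 11 [257.  159.6] sieve xy mm [124. 175.]
disc 100 [254.6 215.2] sieve xy mm [240. 307.]
[ 0.13926036  0.03723144 -0.01281127]
top 11 [442.8 207.8] box xy 87 1
top 5 [450.2 211. ] box xy 82 -19
top 4 [454.2 208.8] box xy 89 -29
top 6 [466. 213.] box xy 83 -60
top 4 [458.5 212.5] box xy 81 -41
top 5 [489.2 215. ] box xy 88 -120
top 9 [437.7 218.1] box xy 58 10
top 4 [466.8 218.5] box xy 70 -64
top 5 [491.4 217.8] box
[... 270 characters left out ...]
x xy 25 -34
top 9 [487.8 235.2] box xy 36 -123
top 4 [491.8 234. ] box xy 41 -133
top 5 [487.2 240. ] box xy 24 -123
top 14 [493.  245.4] box xy 13 -139
top 8 [487.1 247.1] box xy 6 -125
top 4 [456.2 250. ] box xy -15 -48
top 4 [455.  254.5] box xy -27 -47
top 4 [484.2 255.2] box xy -16 -121
top 8 [451.9 262.1] box xy -47 -42
top 5 [454.2 271.4] box xy -69 -51
top 5 [456.4 288.8] box xy -112 -62
top 7 [451.6 292.6] box xy -123 -52
top 4 [458.5 293. ] box xy -121 -69
scene 51 [278.5  91.7] box xy -265 -217
scene 28 [256.5  89.5] box xy -225 -279
scene 4 [286.2  93.8] box xy -274 -189
scene 7 [269.  102.3] box xy -203 -191
scene 65 [258.1 150.6] box xy -20 -23
scene 14 [257.  159.6] box xy 8 6
```

```bash
python3 - <<'E'
from h import *
i=cv2.imread("pics/cntc.png"); h=cv2.cvtColor(i,cv2.COLOR_BGR2HSV)[143:164,248:272]
for r in h: print(" ".join(f"{v:3d}" if s>90 and 8<hh<30 else "  ." for hh,s,v in r))
s=arm.get_state();p=s["position"];g=np.array([.5463,.1814,p[2]]);print(p,tool(g-p))
E
```

```text
.   .   .   .   .   .   .   .   .   .   .   .   .   .   .   .   .   .   .   .   .   .   .   .
  .   .   .   .   .   .   .   .   .   .   .   .   .   .   .   .   .   .   .   .   .   .   .   .
  .   .   .   .   . 151 162 165   .   .   .   .   .   .   .   .   .   .   .   .   .   .   .   .
  .   .   .   . 156 140 142 146 147   .   .   .   .   .   .   .   .   .   .   .   .   .   .   .
  .   .   .   . 134 137 142 140 133   .   .   .   .   .   .   .   .   .   .   .   .   .   .   .
  .   .   .   . 109 122 129 123  98 125 160 154 146   .   .   .   .   .   .   .   .   .   .   .
  .   .   .   .   . 111 104 104  98 123 137 130 131   .   .   .   .   .   .   .   .   .   .   .
  .   .   .   .   .   .   .   . 115 121 117  94  98 110   .   .   .   .   .   .   .   .   .   .
  .   .   .   .   .   .   .   .   . 110  96  99  95 113   .   .   .   .   .   .   .   .   .   .
  .   .   .   .   .   .   .   .   . 102  95  91  97   .   .   .   .   .   .   .   .   .   .   .
  .   .   .   .   .   .   .   .   .   .   . 118 128   .   .   .   .   .   .   .   .   .   .   .
  .   .   .   .   .   .   .   .   .   .   .   
[... 301 characters left out ...]
  98 107   .   .   .   .   .   .   .
  .   .   .   .   .   .   .   . 140 156   .   .   .   .   .   .   .   .   .   .   .   .   .   .
  .   .   .   .   .   .   . 130 134 137 147   .   .   .   .   .   .   .   .   .   .   .   .   .
  .   .   .   .   .   .   . 108 115 130 135 129   .   .   .   .   .   .   .   .   .   .   .   .
  .   .   .   .   .   .   .   .   .  96 119 124   .   .   .   .   .   .   .   .   .   .   .   .
  .   .   .   .   .   .   .   .   .   .   .   .   .   .   .   .   .   .   .   .   .   .   .   .
  .   .   .   .   .   .   .   .   .   .   .   .   .   .   .   .   .   .   .   .   .   .   .   .
[ 0.49866584 -0.1080344   0.16844861] [ 2.93300211e-01 -4.03356839e-03  3.51112207e-05]
```

All four discs show as four separate blobs inside the box. Back to the board with the sieve.

```bash
python3 inch.py '.005 0 0 0 0 -.004 0;.015 0 0 0 0 -.012 0;.03 0 .001 0 0 -.023 0;.05 -.001 .003 0 0 -.039 0;.074 -.001 .007 0 0 -.058 0;.1 -.001 .013 0 0 -.078 0;.126 -.002 .02 0 0 -.099 0;.152 -.002 .028 0 0 -.119 0;.178 -.003 .037 0 0 -.14 0;.202 -.003 .047 0 0 -.158 0;.224 -.003 .057 0 0 -.176 0;.243 -.003 .067 0 0 -.191 0;.259 -.004 .076 0 0 -.203 0;.272 -.004 .084 0 0 -.213 0;.281 -.004 .09 0 0 -.22 0;.287 -.004 .095 0 0 -.225 0;.291 -.004 .098 0 0 -.228 0;.293 -.004 .1 0 0 -.23 0;.293 -.004 .1 0 0 -.23 0'
python3 inch.py '0 0 .004 0 0 0 0;0 0 .01 0 0 0 0;0 0 .018 0 0 0 0;0 0 .025 0 0 0 0;0 0 .031 0 0 0 0;0 0 .035 0 0 0 0;0 0 .037 0 0 0 0;0 0 .038 0 0 0 0;0 0 .038 0 0 0 0'; python3 -c "
from workcell import arm;print(arm.get_state()['wrist_force'],arm.get_state()['ft_torque'])"
```

```text
clock: 21.32
position: [0.5466, 0.1805, 0.0686]
ee_rot: [0.688, 0.725, -0.0, 0.0]
wrist_force: [-0.2, 0.2, -3.0]
opening: 0.0137
grasp_force: 60.0
clock: 22.07
position: [0.5466, 0.1809, 0.0305]
ee_rot: [0.688, 0.726, -0.0, 0.0]
wrist_force: [-0.7, -0.6, -2.9]
opening: 0.0135
grasp_force: 60.0
[-0.74534142 -0.63081539 -2.8926973 ] [ 0.09577864  0.01416579 -0.00526338]
```

```bash
python3 inch.py '0 0 .001 0 0 0 0;0 0 .002 0 0 0 0;0 0 .003 0 0 0 0;0 0 .004 0 0 0 0;0 0 .0045 0 0 0 0;0 0 .0045 0 0 0 0;0 0 .0045 0 0 0 0'
```

```text
clock: 22.65
position: [0.5469, 0.1812, 0.0269]
ee_rot: [0.688, 0.726, 0.0, 0.0]
wrist_force: [-1.0, 0.5, 4.2]
opening: 0.0135
grasp_force: 60.0
```

```bash
python3 inch.py '0 0 0 0 0 0 .02;0 0 0 0 0 0 .035;0 0 0 0 0 0 .045;0 0 -.02 0 0 0 .045;0 0 -.06 0 0 0 .045;0 0 -.1 0 0 0 .05;-.03 -.005 -.14 0 0 0 .05;-.5175 -.118 -.14 0 0 -.1 .05;-.5175 -.118 -.14 0 0 -.3 .05;-.5175 -.118 -.14 0 0 -.5 .05;-.5175 -.118 -.14 0 0 -.7 .05;-.5175 -.118 -.14 0 0 -.9 .05;-.5175 -.118 -.14 0 0 -1.1 .05;-.5175 -.118 -.14 0 0 -1.34 .05;-.5175 -.118 -.14 0 0 -1.34 .05;-.5175 -.118 -.14 0 0 -1.34 .05;-.5175 -.118 -.14 0 0 -1.34 .05;-.5175 -.118 -.14 0 0 -1.34 .05;-.5175 -.118 -.14 0 0 -1.34 .05;-.5175 -.118 -.14 0 0 -1.34 .05'
python3 - <<'E'
from h import *
np.set_printoptions(precision=4,suppress=True)
s=arm.get_state(); p=s["position"]; print(s["joints"],tool(np.array([.4568,-.3405,.068])-p))
im=arm.read_camera("top"); cv2.imwrite("pics/t3.png",im); old=cv2.imread("pics/top0.png")
def bl(i,lo,hi,roi,z,mn):
    m=mask(i,lo,hi,roi); k,_,st,ce=cv2.connectedComponentsWithStats(m)
    for j in range(1,k):
        if st[j,4]>=mn: print("  ",st[j,4],w("top",ce[j],z)[0,:2].round(4))
print("old discs/balls in sieve");bl(old,(14,110,60),(28,255,255),(205,195,258,240),.014,5);bl(old,(3,110,40),(12,255,255),(205,195,258,240),.022,15)
r=(265,170,365,262)
print("discs now");bl(im,(14,110,60),(28,255,255),r,.026,5);print("balls");bl(im,(3,110,40),(12,255,255),r,.034,15)
l=mask(im,(0,150,60),(2,255,255),r); bl(im,(0,150,60),(8,255,255),r,.048,15)
print("box discs");bl(im,(12,90,60),(30,255,255),(405,195,480,290),.006,5)
E
```

```text
clock: 24.32
position: [0.4596, -0.3256, 0.1659]
ee_rot: [0.085, 0.996, 0.001, 0.0]
wrist_force: [0.9, -0.6, 0.3]
opening: 0.0499
grasp_force: 0.0
[-0.145   0.2154  0.8148  1.7713 -0.1677  1.2257  2.1153] [ 0.0003 -0.0153  0.0978]
old discs/balls in sieve
   21 [0.5582 0.286 ]
   22 [0.5561 0.3043]
   21 [0.5498 0.341 ]
   19 [0.5505 0.3224]
   107 [0.5768 0.3649]
   105 [0.5247 0.3625]
   95 [0.5279 0.2852]
discs now
balls
   105 [0.5758 0.125 ]
   102 [0.5275 0.0453]
   101 [0.5237 0.1218]
   37 [0.555  0.0108]
box discs
   18 [ 0.4982 -0.196 ]
   22 [ 0.4712 -0.1985]
   15 [ 0.4618 -0.2197]
   23 [ 0.4536 -0.2428]
```

The sieve is back on the board with its three balls and no discs, and all four discs are in the box. Now I shut the cover.

```bash
python3 inch.py '0 -.015 .03 0 0 0 .045;0 -.015 .06 0 0 0 .04;0 -.015 .085 0 0 0 .04;0 -.015 .097 0 0 0 .04;0 -.015 .097 0 0 0 .04;0 -.015 .097 0 0 0 0;0 -.015 .097 0 0 0 0;0 -.015 .097 0 0 0 0;0 -.015 .097 0 0 0 0;0 -.015 .097 0 0 0 0;0 -.015 .097 0 0 0 0;0 -.015 .097 0 0 0 0' 30
python3 inch.py '0 .015 0 0 0 0 0;0 .045 0 0 0 0 0;0 .075 0 0 0 0 0;0 .1 0 0 0 0 0;0 .118 0 0 0 0 0;0 .128 0 0 0 0 0;0 .135 0 0 0 0 0;0 .139 0 0 0 0 0;0 .14 0 0 0 0 0;0 .14 0 0 0 0 0'
```

```text
clock: 25.37
position: [0.4573, -0.3407, 0.07]
ee_rot: [0.089, 0.996, -0.0, 0.001]
wrist_force: [-0.1, -1.2, 5.3]
opening: 0.0119
grasp_force: 30.0
clock: 26.2
position: [0.4812, -0.208, 0.07]
ee_rot: [0.09, 0.996, -0.004, 0.001]
wrist_force: [-0.7, -10.8, 0.0]
opening: 0.0117
grasp_force: 30.1
```

```bash
python3 inch.py '0 .003 0 0 0 0 0;0 .005 0 0 0 0 0;0 .005 0 0 0 0 0'; python3 inch.py '0 0 0 0 0 0 .03;0 0 0 0 0 0 .05;0 0 0 0 0 0 .05;0 0 -.04 0 0 0 .05;0 0 -.08 0 0 0 .05;0 -.04 -.12 0 0 0 .05;0 -.08 -.12 0 0 0 .05;0 -.12 -.12 0 0 0 .05;0 -.16 -.12 0 0 0 .05;0 -.2 -.12 0 0 0 .05;0 -.2 -.12 0 0 0 .05;0 -.2 -.12 0 0 0 .05'
python3 - <<'E'
from h import *
im=arm.read_camera("top"); cv2.imwrite("pics/t4.png",im)
g=mask(im,(45,100,30),(85,255,255),(400,190,600,320)); r=cv2.minAreaRect((w("top",big(g)[0][:,0,:],.062)[:,:2]*1000).astype(np.float32)); print(r)
old=cv2.imread("pics/top0.png"); d=cv2.absdiff(im,old).max(2)
for n,x0,y0,x1,y1 in(("red",260,105,290,145),("amb",325,105,350,142),("shak",380,125,402,148),("tub",422,105,465,148),("jar",285,260,308,281),("tin",338,260,358,281)): print(n,np.percentile(d[y0:y1,x0:x1],98))
k=mask(im,(3,110,40),(12,255,255),(265,170,365,262)); print(cv2.connectedComponentsWithStats(k)[2][1:,4])
E
```

```text
clock: 26.45
position: [0.4812, -0.2079, 0.07]
ee_rot: [0.091, 0.996, -0.007, 0.002]
wrist_force: [-1.0, -21.4, -2.1]
opening: 0.0115
grasp_force: 30.2
clock: 27.45
position: [0.4443, -0.3979, 0.1888]
ee_rot: [0.092, 0.996, -0.001, -0.001]
wrist_force: [0.9, 0.8, -0.5]
opening: 0.0502
grasp_force: 0.0
((481.25482177734375, -207.08929443359375), (143.58702087402344, 158.38626098632812), 79.89878845214844)
red 16.0
amb 15.0
shak 7.0
tub 9.039999999999964
jar 10.0
tin 9.0
[104 102 101]
```

```bash
python3 -c "
from workcell import arm;print(arm.job_done())"
```

```text
the job is handed in; nothing more can be done
None
```

The job is handed in at about 27 s: all four weights are in the shut box, the sieve stands on the board with its three balls, and the bottles, jars and tins are where they were.

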